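# Pack the seventh biscuit into the round tin

### The arm

A 6-joint arm with a two-finger parallel gripper is mounted at the origin on a cart in front of the work surface, level with it; the furniture and walls round the work are solid. World frame = base frame: x ahead of the robot, y to its left, z up, the work surface at z = 0. Lengths are in mm, angles in rad, forces in N, time in s.
With the tool pointing down it reaches from about 350 to 775 mm from the base axis. Payload 7.3 kg.
Tool frame: the origin (TCP) lies on the centre line of the jaws, within the pads' length; the fingertips stand 17 mm ahead of it and the grasp point (between the pads) lies 2 mm behind it; z points along the fingers, y is the line along which they close (so a half turn about z gives the same grasp; the last joint's range is limited). The gripper opens to 92 mm and grips with 3 to 60 N. Pads are 19 mm wide; open, the fingers measure 130 mm over their backs; the gripper's body (75 mm by 190 mm) begins 47 mm behind the grasp point.
Start: joints at [-1.271, 0.342, 1.524, -0, 1.275, -0.146], TCP at [226.393, -473.698, 243.741] pointing down, gripper open.
Joint ranges: [-2.53, 2.53], [-0.77, 2.02], [0.04, 2.7], [-1, 4.14], [0.28, 2.66], [-3.11, 3.11]. Speed limits (rad/s): [2.57, 2.57, 3.14, 3.14, 3.14, 3.14].

### API

Orientations are given as [roll, pitch, yaw] about the fixed x, y, z axes, in that order (R = Rz(yaw) Ry(pitch) Rx(roll)).
In Python, from plant import bot gives the robot as it stands. The module is installed in compiled form; this text tells all that it offers.
- The arm moves only by the shell command python3 -m pendant 'ROWS'. ROWS is JSON, a list of rows, each a list of 3 entries, a list of its own where there are three numbers: the shift along the world's x, y, z as a fraction of full scale, then the turn, a rotation vector about the world's x, y, z as a fraction of full scale, then the opening, from -1 (shut) to 1 (fully open), so that 0 is half open. In form: [[[tx, ty, tz], [rx, ry, rz], claw], ...]. A call has exactly 10 rows; each row shifts and turns the commanded pose from where the row before left it; what a row does not reach is not made up. Full scale, the value 1, is 30 mm for a shift and 0.12 rad for a turn. A row lasts 1/12 s, in which the tool goes at most 41.7 mm and 7.16 degrees, less where a joint would pass 70% of its speed; a pose out of reach is approached as far as the arm can. A call with a number of a shift or a turn outside -1 to 1 is refused whole. A call with a gripper value outside its range is refused whole. The fingers move at their own pace and stop on an object; the grip force is fixed at half the most. Time passes only in rows, so rows that do not move let the fingers close, or fill a call up. It gives the time, the measured TCP pose, the force, the opening and the grip force at its end, in the units of the state.
- bot.get_obs(): the state, without advancing time (a new reading comes with each control period).
- bot.capture(name): name is "side" or "top"; returns the picture (480x640x3 uint8, blue, green, red); there is no depth.
- bot.camera_params(name): a dict with "fovy" (degrees; the focal length in pixels is half the picture's height over the tangent of half this angle, whatever the lens; pixels are square), "cx", "cy" (the principal point, pixels), "distortion" ([k1, k2, p1, p2, k3] as OpenCV has them; the pictures are not rectified), "camera_from_world" (4x4, takes a point from world to camera coordinates). Camera axes: x right, y down, z forward; pixel columns grow to the right and rows downward; lengths in mm; the calibration is good to about 2 mm. A picture is of the moment at which its call begins. camera_params takes no time and is no camera call.
- bot.close_job(): hands the job in; it is judged then, once.
The state is a dict: "time": time; "joint_positions": joint angles; "dq": joint speeds; "tau": joint torques, N m; "tool_pos": TCP position; "tcp_rot": TCP orientation; "contact_force": force on the tool from outside, world axes, zero at the start; "moment": the same for the moment, N m; "grip_width": finger opening in mm; "finger_force": force on a finger pad.
Only numpy, scipy, OpenCV 4.12 (cv2) and the standard library are available. Lean on these libraries where they do the work, as an engineer would, in place of code of your own. Each camera call takes 0.05 s, during which the arm holds its last target. There are 200 camera calls.

### The job

Pack the biscuit left on the small plate into the round tin with the other six, so that all seven lie flat on the tin's floor in one layer and its lid will go on. The six have slid about and lie spread out, with no gap wide enough: slide them together along the inside of the tin to make room, without taking any of them out, then lay the last one in without dropping it and press it gently home. Press lightly, as biscuits crack, and leave the cup and the jam jar where they are.

Things in the scene. Friction and masses are not known exactly. Their poses are not given: they have to be found in the camera images.
- tin_floor (a point): Middle of the inside floor of the round biscuit tin: open, bare metal, fixed on the wooden board across the sink. Inside 154 mm across, wall 24 mm deep (outside 160 mm, floor 2 mm thick). z up; its yaw means nothing. Seven biscuits fit in one layer only with one in the middle and six round it against the wall, about 2 mm to spare.
- biscuit_1_center (a point): Centre (half-way up) of one of six biscuits that lie flat and loose in the tin: one in the middle, five round it by the wall with five uneven gaps, none wide enough for a biscuit until others are pushed close; which name lies where varies. z: the biscuit's axis. A fingertip pressing on top with 5 to 15 N drags a biscuit along; it pushes its neighbours before it.
- biscuit_2_center (a point): Centre of another of the six in the tin. All seven biscuits are alike: round, 50 mm across, 20 mm thick, golden with a pale filling, edges rounded by 3 mm, about 30 g, hard but cracking at 100 N (a finger landing fast), sliding on the metal floor; tops 4 mm below the tin's rim.
- biscuit_3_center (a point): Centre of another of the six biscuits in the tin.
- biscuit_4_center (a point): Centre of another of the six biscuits in the tin.
- biscuit_5_center (a point): Centre of another of the six biscuits in the tin.
- biscuit_6_center (a point): Centre of another of the six biscuits in the tin.
- last_biscuit_center (a point): Centre (half-way up) of the seventh biscuit (50 mm across, 20 mm thick, 20 to 45 g), lying flat on a small white plate (116 mm across, middle 5 mm and rim 7 mm high) on the worktop left of the sink. z is its own axis.
- espresso_cup: Small white cup with dark stripes and a handle, 65 mm across and 50 mm high, standing loose on the worktop between the plate and the board; origin under the middle of cup and handle together, z up. To be left alone.
- jam_jar: Jam jar with a yellow lid, 65 mm across and 103 mm high, standing loose behind and left of the plate; origin under its middle, z up. To be left alone.
Not all that is in view belongs to the job. What is shaped like the part that bears biscuit_5_center but green is not meant.

How it is judged (in metres and radians):
At the end, for the whole second after the job is handed in: All seven biscuits lie in the tin, each flat (tilted less than 0.08 rad) with its centre 7.5 to 12.5 mm above the tin's floor and within 54.5 mm of the tin's axis; nothing has been lifted out, dropped or crushed, and the cup and jar stand where they were (z of biscuit_1_center in the frame of tin_floor between 0.0075 and 0.0125 m and horizontal distance between each of biscuit_1_center, biscuit_2_center, biscuit_3_center, biscuit_4_center, biscuit_5_center, biscuit_6_center, last_biscuit_center and tin_floor below 0.0545 m and angle between each of biscuit_1_center, biscuit_2_center, biscuit_3_center, biscuit_4_center, biscuit_5_center, biscuit_6_center, last_biscuit_center's own z axis and vertical below 0.08 rad and z of biscuit_2_center in the frame of tin_floor between 0.0075 and 0.0125 m and z of biscuit_3_center in the frame of tin_floor between 0.0075 and 0.0125 m and z of biscuit_4_center in the frame of tin_floor between 0.0075 and 0.0125 m and z of biscuit_5_center in the frame of tin_floor between 0.0075 and 0.0125 m and z of biscuit_6_center in the frame of tin_floor between 0.0075 and 0.0125 m and z of last_biscuit_center in the frame of tin_floor between 0.0075 and 0.0125 m); the robot touches nothing.
It fails at once if a biscuit is taken out of the tin (lifted more than 25 mm off its floor) (z of any of biscuit_1_center, biscuit_2_center, biscuit_3_center, biscuit_4_center, biscuit_5_center, biscuit_6_center in the frame of tin_floor above 0.035 m).
It fails at once if the last biscuit is dropped (falls free faster than 0.7 m/s, about 25 mm) (linear speed of last_biscuit above 0.7 m/s and contact force between the fingers and last_biscuit below 0.2 N).
It fails at once if a biscuit in the tin is crushed (over 100 N from the fingers) (contact force between the fingers and biscuit_1 above 100 N or contact force between the fingers and biscuit_2 above 100 N or contact force between the fingers and biscuit_3 above 100 N or contact force between the fingers and biscuit_4 above 100 N or contact force between the fingers and biscuit_5 above 100 N or contact force between the fingers and biscuit_6 above 100 N).
It fails at once if the cup or the jam jar is knocked away (moved more than 30 mm) (distance of any of espresso_cup, jam_jar from where it was at the start of the episode above 0.03 m).
It also fails if it takes over 48 s, if anything falls off the work surface, if the arm or the gripper's body presses on something with over 40 N, if the wrist force passes 120 N, or if a joint passes its speed limit or range.

## Working session

There is one attempt and no reset: what is moved stays moved. The work goes in short steps, Python scripts to look and compute and a shell command to move; the robot and the scene stay as the last step left them, time stands still between calls to the robot, and variables do not carry over. Pictures are saved under pics/ and viewed, at most 10 in all, crops included, and the job is handed in when it is done.

```bash
mkdir -p pics
cat > h.py <<'E'
import numpy as np, cv2
from plant import bot
def cam(n):
    p=bot.camera_params(n); f=240/np.tan(np.radians(p["fovy"])/2)
    K=np.array([[f,0,p["cx"]],[0,f,p["cy"]],[0,0,1]]); return K,np.array(p["distortion"],float),np.array(p["camera_from_world"],float)
def ray(n,uv,z):
    K,D,T=cam(n); q=cv2.undistortPoints(np.array(uv,float).reshape(-1,1,2),K,D).reshape(-1,2)
    R,t=T[:3,:3],T[:3,3]; c=-R.T@t; d=np.c_[q,np.ones(len(q))]@R
    return c+d*((z-c[2])/d[:,2])[:,None]
def proj(n,P):
    K,D,T=cam(n); r=cv2.Rodrigues(T[:3,:3])[0]
    return cv2.projectPoints(np.array(P,float).reshape(-1,1,3),r,T[:3,3],K,D)[0].reshape(-1,2)
E
python3 - <<'E'
from h import *
for n in("top","side"):
    cv2.imwrite(f"pics/{n}0.png",bot.capture(n)); T=cam(n)[2]; print(n,-T[:3,:3].T@T[:3,3],T[2,:3])
o=bot.get_obs(); print(o)
E
```

```text
top [ 445.13732115 -191.09756282 1096.69126924] [ 0.12123879 -0.02074415 -0.99240659]
side [-155.30069019 -982.10735987 1588.07219132] [ 0.40337516  0.40943729 -0.8183212 ]
{'time': 0.1, 'joint_positions': array([-1.27101559e+00,  3.42629063e-01,  1.52490305e+00,  4.10348893e-06,
        1.27540221e+00, -1.45998969e-01]), 'dq': array([-0.00073383, -0.00186537, -0.00156174, -0.00017914, -0.00161768,
        0.00099232]), 'tau': array([ 1.53346547e-03, -4.32003808e+01, -2.44694442e+01,  7.18684564e-02,
        5.25806041e-02, -5.63970434e-05]), 'tool_pos': array([ 226.28209718, -473.36248384,  243.13333203]), 'tcp_rot': array([-3.14026583e+00, -1.99068990e-04,  4.45778375e-01]), 'contact_force': array([0.77835618, 0.03085524, 0.66027565]), 'moment': array([ 0.0365152 , -0.04917881, -0.0103962 ]), 'finger_force': 0.0, 'grip_width': 91.82718911238292}
```

View pics/top0.png

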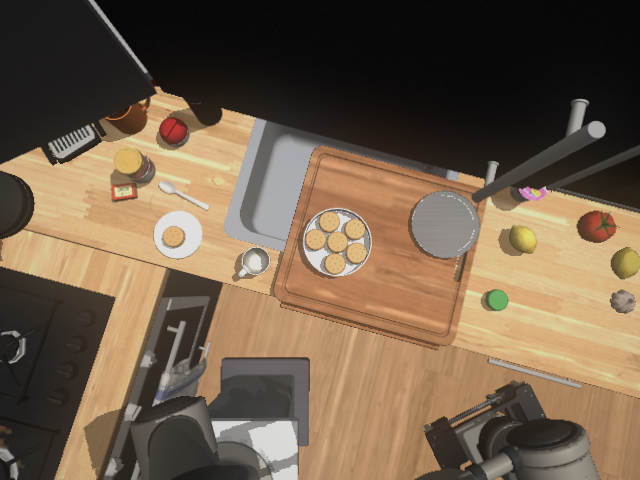

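View pics/side0.png

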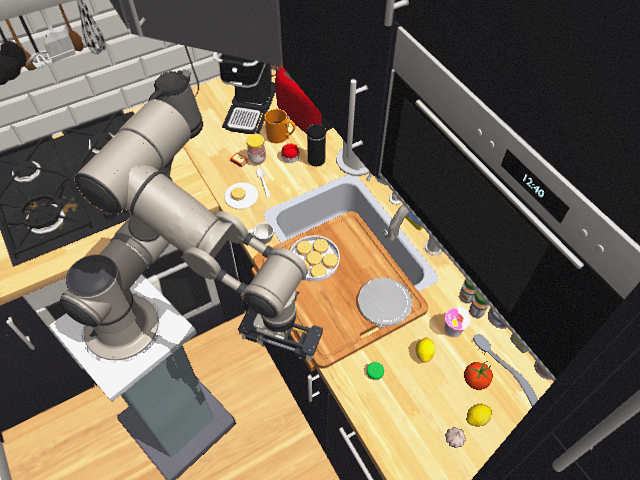

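The top view shows the tin at (338,242) holding six biscuits, and the plate at (178,235) with the last biscuit at (173,236). Things that could be mistaken for a biscuit are the green disc (497,300), the yellow jar lid (130,160) and the lemon (523,239). I choose the golden disc on the white plate for the last biscuit and the six golden ones in the tin. Next comes a close crop and the measurements.

```bash
cat >> h.py <<'E'
def biscuits(im,box,s=6):
    x0,y0,x1,y1=box; c=cv2.resize(im[y0:y1,x0:x1],None,fx=s,fy=s,interpolation=cv2.INTER_CUBIC)
    h=cv2.cvtColor(c,cv2.COLOR_BGR2HSV); m=cv2.inRange(h,(8,75,90),(32,255,255))
    return c,m
E
python3 - <<'E'
from h import *
im=cv2.imread("pics/top0.png")
a=cv2.resize(im[200:285,295:380],(595,595),interpolation=cv2.INTER_CUBIC)
b=cv2.resize(im[205:265,148:173+35],(200,200),interpolation=cv2.INTER_CUBIC)
s=cv2.imread("pics/side0.png")
d=cv2.resize(s[225:285,285:345],(200,200),interpolation=cv2.INTER_CUBIC)
e=cv2.resize(s[175:215,220:260],(195,195),interpolation=cv2.INTER_CUBIC)
cv2.imwrite("pics/crop0.png",np.hstack([a,np.vstack([b,d,e if e.shape[1]==200 else cv2.resize(e,(200,195))])]))
# tri: tin centre approx in both views
def tri(u,v):
    P=[];
    for n,q in(("top",u),("side",v)):
        K,D,T=cam(n); P.append((T[:3],cv2.undistortPoints(np.array(q,float).reshape(1,1,2),K,D).reshape(2,1)))
    X=cv2.triangulatePoints(P[0][0],P[1][0],P[0][1],P[1][1]); return (X[:3]/X[3]).ravel()
print("tin",tri((338,242),(315,257)))
print("last",tri((173,236),(238,194)))
print("mid", proj("side",ray("top",[(338,242)],20)),proj("side",ray("top",[(338,242)],50)))
for z in(0,25,50): print(z,ray("top",[(338,242),(173,236),(255,262),(132,165),(178,235)],z).round(1).tolist())
E
```

```text
tin [ 557.33995125 -252.80030213   53.41679068]
last [571.84897911 137.78473664  15.00785613]
mid [[314.52420946 262.87541937]] [[313.38949805 257.90769715]]
0 [[560.6, -254.3, 0.0], [572.9, 143.0, 0.0], [511.1, -54.6, 0.0], [746.6, 248.7, 0.0], [575.4, 131.2, 0.0]]
25 [[558.0, -252.9, 25.0], [570.0, 135.3, 25.0], [509.6, -57.7, 25.0], [739.7, 238.7, 25.0], [572.4, 123.8, 25.0]]
50 [[555.4, -251.4, 50.0], [567.0, 127.7, 50.0], [508.1, -60.8, 50.0], [732.8, 228.6, 50.0], [569.4, 116.5, 50.0]]
```

View pics/crop0.png

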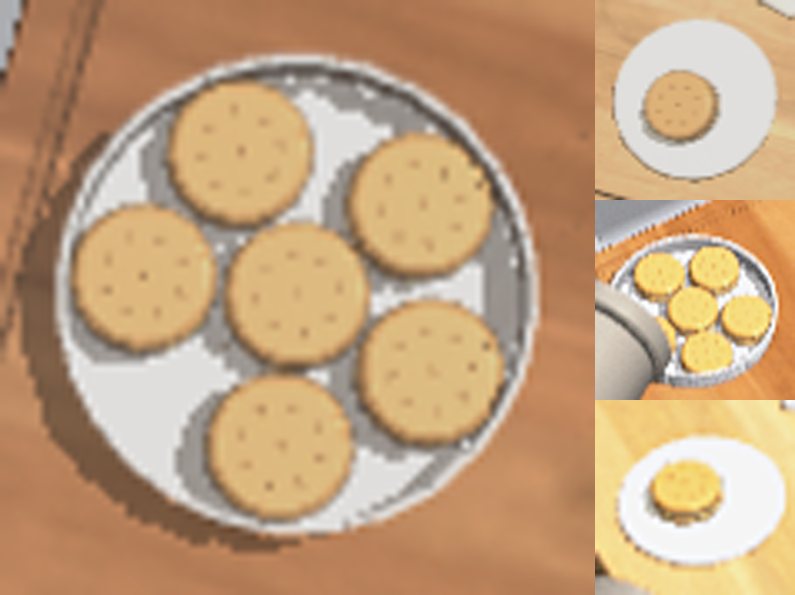

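The crop shows six golden biscuits in the tin: A(241,152), B(421,204), C(144,278), D in the middle (298,295), E(431,371) and F(281,446). The rim is centred near (297,295). The last biscuit is golden and sits on the plate. Now I turn these into metric positions.

```bash
cat > m.py <<'E'
from h import *
def o(q): return (np.array(q,float)+.5)/7-.5+[295,200]
def circs(n,im,box,s=7,lo=(10,70,150),hi=(28,255,255)):
    x0,y0,x1,y1=box; c=cv2.resize(im[y0:y1,x0:x1],None,fx=s,fy=s,interpolation=cv2.INTER_CUBIC)
    g=cv2.GaussianBlur(cv2.cvtColor(c,cv2.COLOR_BGR2GRAY),(5,5),0)
    r=cv2.HoughCircles(g,cv2.HOUGH_GRADIENT,1,100,param1=80,param2=18,minRadius=62,maxRadius=80)
    r=np.zeros((0,3)) if r is None else r[0]
    return np.c_[(r[:,:2]+.5)/s-.5+[x0,y0], r[:,2]/s]
def top_layout(im,tin=None,zt=None,box=(295,200,380,285)):
    return circs("top",im,box)
E
python3 - <<'E'
from m import *
im=cv2.imread("pics/top0.png")
print(top_layout(im).round(2).tolist()); print(circs("top",im,(150,210,205,265)).round(2).tolist())
L=dict(A=(241,152),B=(421,204),C=(144,278),D=(298,295),E=(431,371),F=(281,446))
rim=o([(57,295),(538,295),(298,55),(298,535)])
for z in(30,40,50,60):
    p=ray("top",rim,z); c=p.mean(0); b=ray("top",o(list(L.values())),z-4)
    print(z,np.linalg.norm(p[0]-p[1]).round(1),np.linalg.norm(p[2]-p[3]).round(1),c.round(1),proj("side",c).round(1),"ringdist",np.linalg.norm(b-c,axis=1).round(1), np.degrees(np.arctan2(*(b-c)[:,1::-1].T)).round(0), "dia",np.linalg.norm(np.subtract(*ray("top",o([(73,278),(215,278)]),z-4))).round(1))
E
```

```text
[[334.5, 263.21, 11.19], [328.79, 221.79, 10.86], [314.93, 239.36, 11.03], [354.79, 228.93, 9.74], [357.21, 253.07, 11.19], [338.36, 241.21, 10.87]]
[]
30 162.4 162.8 [ 558.5 -250.5   30. ] [[313.9 260.7]] ringdist [52.6 52.7 52.4  4.  52.1 51.5] [  21.  -53.   84.  -80. -119.  174.] dia 48.1
40 160.9 161.3 [ 557.5 -250.    40. ] [[313.6 259. ]] ringdist [52.1 52.2 51.9  4.  51.6 51.1] [  21.  -53.   84.  -80. -119.  174.] dia 47.6
50 159.3 159.7 [ 556.4 -249.4   50. ] [[313.2 257.3]] ringdist [51.7 51.7 51.4  4.  51.1 50.6] [  21.  -53.   84.  -79. -119.  174.] dia 47.2
60 157.8 158.2 [ 555.3 -248.9   60. ] [[312.8 255.7]] ringdist [51.2 51.2 50.9  4.  50.6 50.1] [  21.  -53.   84.  -78. -119.  174.] dia 46.7
```

```bash
python3 -m pendant '[[[0.7,0.57,0],[0,0,0],-1],[[0.7,0.57,0],[0,0,0],-1],[[0.7,0.57,0],[0,0,0],-1],[[0.7,0.57,0],[0,0,0],-1],[[0.7,0.57,0],[0,0,0],-1],[[0.7,0.57,0],[0,0,0],-1],[[0.7,0.57,0],[0,0,0],-1],[[0.7,0.57,0],[0,0,0],-1],[[0.7,0.57,0],[0,0,0],-1],[[0.7,0.57,0],[0,0,0],-1]]'
python3 -m pendant '[[[0.7,0.57,0],[0,0,0],-1],[[0.7,0.57,0],[0,0,0],-1],[[0.7,0.57,0],[0,0,0],-1],[[0.7,0.57,0],[0,0,0],-1],[[0.7,0.57,0],[0,0,0],-1],[[0.7,0.57,-0.5],[0,0,0],-1],[[0,0,-1],[0,0,0],-1],[[0,0,-1],[0,0,0],-1],[[0,0,-1],[0,0,0],-1],[[0,0,-0.5],[0,0,0],-1]]'
```

```text
time: 0.93
tool_pos: [437.2, -301.5, 243.4]
tcp_rot: [-3.141, 0.0, 0.446]
contact_force: [-0.7, -0.5, 0.2]
grip_width: 29.6
finger_force: 0.0
time: 1.77
tool_pos: [560.6, -198.8, 119.5]
tcp_rot: [-3.137, 0.004, 0.446]
contact_force: [0.9, 0.1, -1.0]
grip_width: 0.3
finger_force: 0.0
```

```bash
python3 -m pendant '[[[0.07,0.02,-0.6],[0,0,0],-1],[[0,0,-0.6],[0,0,0],-1],[[0,0,-0.3],[0,0,0],-1],[[0,0,-0.15],[0,0,0],-1],[[0,0,-0.06],[0,0,0],-1],[[0,0,-0.06],[0,0,0],-1],[[0,0,-0.06],[0,0,0],-1],[[0,0,-0.06],[0,0,0],-1],[[0,0,0],[0,0,0],-1],[[0,0,0],[0,0,0],-1]]'
```

```text
time: 2.6
tool_pos: [564.7, -199.6, 67.4]
tcp_rot: [3.141, -0.0, 0.446]
contact_force: [0.0, 0.0, 1.2]
grip_width: 0.2
finger_force: 0.0
```

```bash
python3 -m pendant '[[[0,0,-0.04],[0,0,0],-1],[[0,0,-0.04],[0,0,0],-1],[[0,0,-0.04],[0,0,0],-1],[[0,0,0],[0,0,0],-1],[[0,0,0],[0,0,0],-1],[[0,0,0],[0,0,0],-1],[[0,0,0],[0,0,0],-1],[[0,0,0],[0,0,0],-1],[[0,0,0],[0,0,0],-1],[[0,0,0],[0,0,0],-1]]'
```

```text
time: 3.43
tool_pos: [564.5, -199.5, 63.5]
tcp_rot: [3.141, -0.0, 0.446]
contact_force: [0.9, -1.3, 1.1]
grip_width: 0.5
finger_force: 0.0
```

```bash
python3 -m pendant '[[[-0.07,0.05,-0.05],[0,0,0],-1],[[0,0,-0.05],[0,0,0],-1],[[0,0,-0.05],[0,0,0],-1],[[0,0,-0.03],[0,0,0],-1],[[0,0,-0.03],[0,0,0],-1],[[0,0,0],[0,0,0],-1],[[0,0,0],[0,0,0],-1],[[0,0,0],[0,0,0],-1],[[0,0,0],[0,0,0],-1],[[0,0,0],[0,0,0],-1]]'
```

```text
time: 4.27
tool_pos: [563.5, -198.7, 62.5]
tcp_rot: [3.137, -0.003, 0.446]
contact_force: [-9.1, 4.2, 34.6]
grip_width: 0.3
finger_force: 17.7
```

```bash
python3 -m pendant '[[[0,0,0.11],[0,0,0],-1],[[0,0,0],[0,0,0],-1],[[0.12,-0.01,0],[0,0,0],-1],[[0.12,-0.02,0],[0,0,0],-1],[[0.12,-0.03,0],[0,0,0],-1],[[0.12,-0.04,0],[0,0,0],-1],[[0.11,-0.05,0],[0,0,0],-1],[[0.11,-0.06,0],[0,0,0],-1],[[0.08,-0.05,0],[0,0,0],-1],[[0,0,0],[0,0,0],-1]]'
python3 - <<'E'
from m import *
im=bot.capture("top"); print(bot.get_obs()["tool_pos"].round(1)); cv2.imwrite("pics/top1.png",im); cv2.imwrite("pics/crop1.png",cv2.resize(im[190:295,285:390],(595,595),interpolation=cv2.INTER_CUBIC))
E
```

```text
time: 5.1
tool_pos: [586.5, -206.2, 62.7]
tcp_rot: [3.14, -0.001, 0.446]
contact_force: [-3.0, 1.5, 17.3]
grip_width: 0.5
finger_force: 8.6
[ 586.5 -206.1   62.7]
```

View pics/crop1.png

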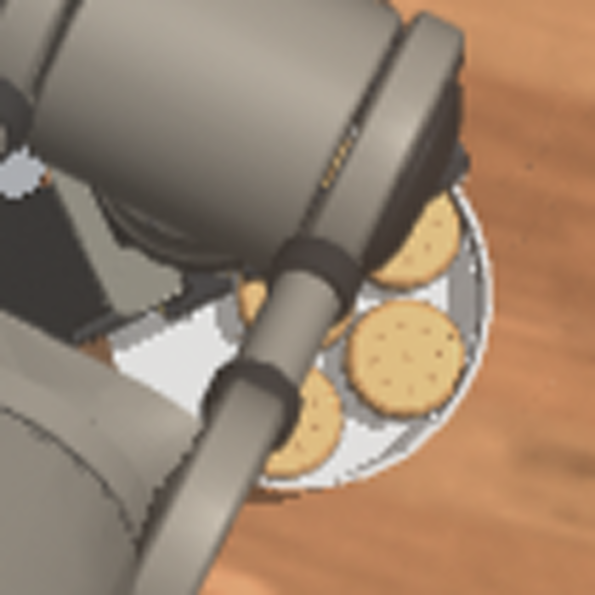

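```bash
python3 -m pendant '[[[0,0,0.5],[0,0,0],-1],[[-0.67,-0.32,0],[0,0,0],-1],[[-0.67,-0.32,0],[0,0,0],-1],[[-0.67,-0.32,0],[0,0,0],-1],[[-0.67,-0.32,0],[0,0,0],-1],[[0,0,0],[0,0,0],-1],[[0,0,-0.2],[0,0,0],-1],[[0,0,-0.1],[0,0,0],-1],[[0,0,0],[0,0,0],-1],[[0,0,0],[0,0,0],-1]]'
```

```text
time: 5.98
tool_pos: [505.8, -243.6, 65.8]
tcp_rot: [-3.141, 0.0, 0.447]
contact_force: [0.3, 0.6, -0.3]
grip_width: 0.7
finger_force: 0.0
```

```bash
python3 -m pendant '[[[0,0,-0.05],[0,0,0],-1],[[0,0,-0.04],[0,0,0],-1],[[0,0,-0.04],[0,0,0],-1],[[0,0,-0.05],[0,0,0],-1],[[0,0,0],[0,0,0],-1],[[0,-0.1,0],[0,0,0],-1],[[0,-0.1,0],[0,0,0],-1],[[0,-0.1,0],[0,0,0],-1],[[0.01,-0.07,0],[0,0,0],-1],[[0,0,0],[0,0,0],-1]]'
```

```text
time: 6.82
tool_pos: [506.8, -255.6, 62.7]
tcp_rot: [3.139, -0.002, 0.446]
contact_force: [-0.8, 2.4, 11.4]
grip_width: 0.8
finger_force: 5.5
```

```bash
python3 -m pendant '[[[0,0,1],[0,0,0],-1],[[0,0,1],[0,0,0],-1],[[0.15,0.9,0],[0,0,-1],1],[[0.15,0.9,0],[0,0,-1],1],[[0.15,0.9,0],[0,0,-1],1],[[0.15,0.9,0],[0,0,-1],1],[[0.15,0.9,0],[0,0,-1],1],[[0.15,0.9,0],[0,0,-1],1],[[0.15,0.9,0],[0,0,-1],1],[[0.15,0.9,0],[0,0,-1],1]]'
python3 - <<'E'
from m import *
im=bot.capture("top"); cv2.imwrite("pics/top2.png",im); cv2.imwrite("pics/crop2.png",cv2.resize(im[190:295,140:390],(800,336),interpolation=cv2.INTER_CUBIC)); print(bot.get_obs()["joint_positions"].round(2))
E
```

```text
time: 7.65
tool_pos: [541.8, -37.9, 121.1]
tcp_rot: [-3.142, -0.0, -0.52]
contact_force: [0.4, 0.3, -0.3]
grip_width: 48.9
finger_force: 0.0
[-0.2   0.5   1.64  0.    1.    1.89]
```

View pics/crop2.png

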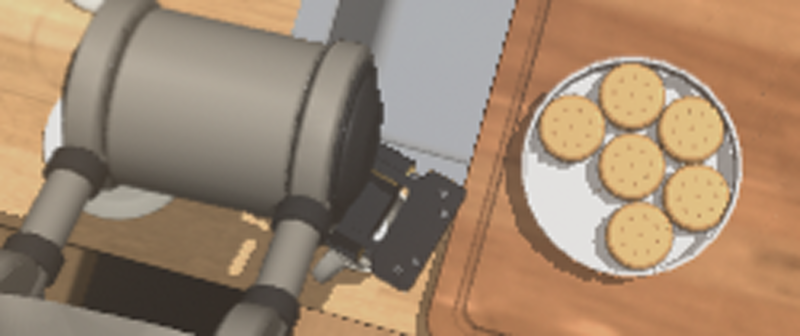

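C and F now leave a single gap of about 129° at the lower left of the tin, from C(572,128) to F(640,235) in the crop, with D still in the middle. I'll work out the target and the last biscuit's position.

Run:
```python
from m import *
f=lambda q:(np.array(q,float)+.5)/3.2-.5+[140,190]
rim=ray("top",f([(521,167),(742,167),(631.5,57),(631.5,277)]),49.5); c=rim.mean(0)
b=ray("top",f([(632,166),(572,128),(640,235),(633,95),(691,128),(697,196)]),45.5)
print("c",c.round(1),"b",b.round(1).tolist()); d=(b-c)[:,:2]; an=np.degrees(np.arctan2(d[:,1],d[:,0])); print(np.hypot(*d.T).round(1),an.round(1))
t=np.radians((an[1]+an[2]%360)/2); print("target",(c[:2]+52*np.array([np.cos(t),np.sin(t)])).round(1),np.degrees(t))
im=cv2.imread("pics/top0.png"); h=cv2.cvtColor(im[205:265,148:208],cv2.COLOR_BGR2HSV)
m=cv2.inRange(h,(8,70,120),(30,255,255)); n,l,s,ce=cv2.connectedComponentsWithStats(m)
for i in range(1,n):
    if s[i,4]>100: print(s[i],ce[i]+[148,205],ray("top",ce[i]+[148,205],24))
print(ray("top",[(173.4,236.2)],25),proj("side",ray("top",[(173.4,236.2)],25)))
```

```text
c [ 556.2 -249.2   49.5] b [[556.9, -249.7, 45.5], [584.5, -206.0, 45.5], [506.8, -255.5, 45.5], [609.2, -250.5, 45.5], [585.1, -292.9, 45.5], [535.3, -296.9, 45.5]]
[ 0.9 51.7 49.7 53.  52.4 52.1] [ -34.4   56.7 -172.7   -1.4  -56.5 -113.6]
target [ 528.6 -205.1] 121.99427483437796
[   0    0   60   60 1681] [176.87031529 235.30398572] [[571.77390372 126.72630016  24.        ]]
[ 15  21  22  21 361] [173.41551247 236.41551247] [[569.09226824 134.63389141  24.        ]]
[[569.48622634 134.38801261  25.        ]] [[237.51620259 193.04986208]]
```

```bash
python3 -m pendant '[[[0.13,0.82,0],[0,0,-1],1],[[0.13,0.82,0],[0,0,-1],1],[[0.13,0.82,0],[0,0,-1],1],[[0.13,0.82,0],[0,0,-1],1],[[0.13,0.82,0],[0,0,0],1],[[0.13,0.82,0],[0,0,0],1],[[0.13,0.82,0],[0,0,0],1],[[0,0,-0.8],[0,0,0],1],[[0,0,-0.8],[0,0,0],1],[[0,0,0],[0,0,0],1]]'
python3 - <<'E'
from m import *
a=cv2.resize(bot.capture("top")[180:280,120:233],(400,354)); b=cv2.resize(bot.capture("side")[150:238,190:290],(400,354))
cv2.imwrite("pics/crop3.png",np.hstack([a,b]))
E
```

```text
time: 8.53
tool_pos: [566.2, 133.1, 68.9]
tcp_rot: [3.135, 0.004, -0.992]
contact_force: [-0.7, 0.3, -0.4]
grip_width: 91.7
finger_force: 0.0
```

View pics/crop3.png

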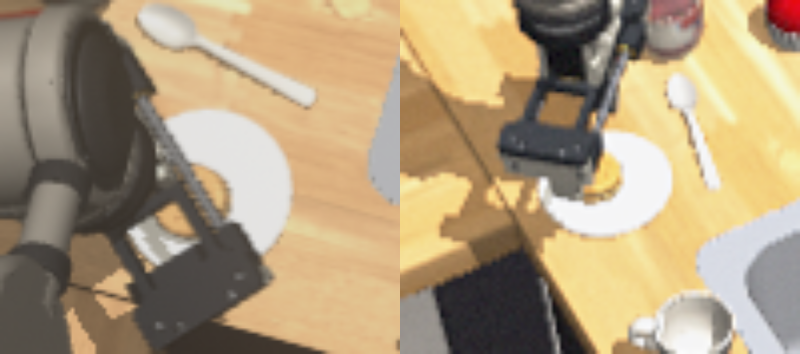

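The open fingers straddle the biscuit on the plate: left crop around (193,200), right crop (600,178). Next I lower and grip its upper half.

```bash
python3 -m pendant '[[[0.1,0.05,-0.4],[0,0,0],1],[[0,0,-0.4],[0,0,0],1],[[0,0,-0.3],[0,0,0],1],[[0,0,-0.13],[0,0,0],1],[[0,0,0],[0,0,0],1],[[0,0,0],[0,0,0],-0.1],[[0,0,0],[0,0,0],-0.1],[[0,0,0],[0,0,0],-1],[[0,0,0],[0,0,0],-1],[[0,0,0],[0,0,0],-1]]'
```

```text
time: 9.47
tool_pos: [572.2, 134.4, 36.5]
tcp_rot: [-3.141, -0.0, -0.994]
contact_force: [0.9, -0.2, -0.1]
grip_width: 62.8
finger_force: 0.0
```

```bash
python3 -m pendant '[[[-0.08,0,-0.07],[0,0,0],0.5],[[0,0,-0.07],[0,0,0],0.5],[[0,0,0],[0,0,0],0.5],[[0,0,0],[0,0,0],-0.5],[[0,0,0],[0,0,0],-0.5],[[0,0,0],[0,0,0],-0.5],[[0,0,0],[0,0,0],-0.5],[[0,0,0],[0,0,0],-0.5],[[0,0,0],[0,0,0],-0.5],[[0,0,0],[0,0,0],-0.5]]'
```

```text
time: 10.3
tool_pos: [569.7, 134.4, 32.0]
tcp_rot: [-3.142, -0.0, -0.994]
contact_force: [0.2, -0.4, -0.1]
grip_width: 49.1
finger_force: 30.0
```

```bash
python3 -m pendant '[[[0,0,0.4],[0,0,0],-0.5],[[0,0,0.8],[0,0,0],-0.5],[[0,0,0.9],[0,0,0],-0.5],[[0,0,0.9],[0,0,0],-0.5],[[0,-0.4,0],[0,0,0],-0.5],[[-0.1,-0.7,0],[0,0,0],-0.5],[[-0.1,-0.8,0],[0,0,0],-0.5],[[-0.1,-0.8,0],[0,0,0],-0.5],[[-0.1,-0.8,0],[0,0,0],-0.5],[[-0.1,-0.8,0],[0,0,0],-0.5]]'; python3 -m pendant '[[[-0.1,-0.8,0],[0,0,0],-0.5],[[-0.1,-0.8,0],[0,0,0],-0.5],[[-0.1,-0.8,0],[0,0,0],-0.5],[[-0.1,-0.8,0],[0,0,0],-0.5],[[-0.1,-0.8,0],[0,0,0],-0.5],[[-0.1,-0.8,0],[0,0,0],-0.5],[[-0.1,-0.8,0],[0,0,0],-0.5],[[-0.1,-0.8,0],[0,0,0],-0.5],[[-0.1,-0.6,0],[0,0,0],-0.5],[[0,0,0],[0,0,0],-0.5]]'
```

```text
time: 11.13
tool_pos: [554.2, 4.2, 122.4]
tcp_rot: [-3.142, -0.0, -0.994]
contact_force: [0.6, -0.3, 0.1]
grip_width: 48.5
finger_force: 30.0
time: 11.97
tool_pos: [526.9, -208.1, 122.3]
tcp_rot: [3.141, -0.001, -0.997]
contact_force: [0.4, 0.2, -0.2]
grip_width: 48.6
finger_force: 30.0
```

```bash
python3 -m pendant '[[[0.06,0.1,-0.4],[0,0,0],-0.5],[[0,0,-0.5],[0,0,0],-0.5],[[0,0,-0.3],[0,0,0],-0.5],[[0,0,-0.1],[0,0,0],-0.5],[[0,0,0],[0,0,0],-0.5],[[0,0,0],[0,0,0],-0.5],[[0,0,0],[0,0,0],-0.5],[[0,0,0],[0,0,0],-0.5],[[0,0,0],[0,0,0],-0.5],[[0,0,0],[0,0,0],-0.5]]'
python3 - <<'E'
from m import *
a=cv2.resize(bot.capture("top")[195:290,290:385],(400,400),interpolation=cv2.INTER_CUBIC); b=cv2.resize(bot.capture("side")[215:295,275:355],(400,400),interpolation=cv2.INTER_CUBIC)
cv2.imwrite("pics/crop4.png",np.hstack([a,b]))
E
```

```text
time: 12.8
tool_pos: [529.6, -201.7, 83.3]
tcp_rot: [-3.141, -0.001, -0.994]
contact_force: [0.4, -0.8, -0.1]
grip_width: 48.5
finger_force: 30.0
```

View pics/crop4.png

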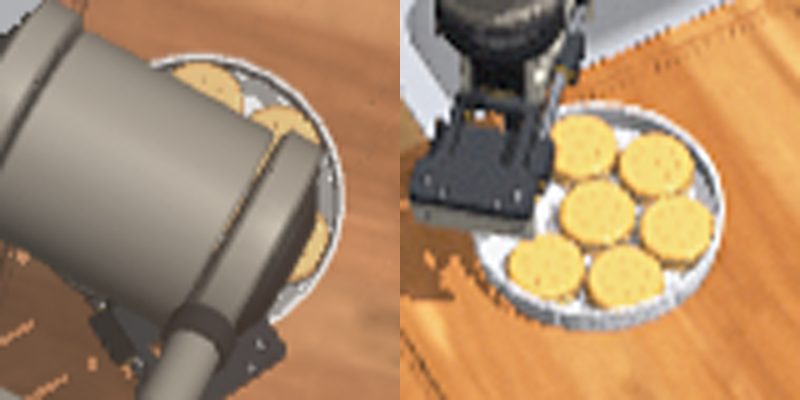

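```bash
python3 -m pendant '[[[-0.03,-0.11,-0.1],[0,0,0],-0.5],[[0,0,-0.1],[0,0,0],-0.5],[[0,0,-0.05],[0,0,0],-0.5],[[0,0,-0.05],[0,0,0],-0.5],[[0,0,-0.05],[0,0,0],-0.5],[[0,0,-0.05],[0,0,0],-0.5],[[0,0,-0.05],[0,0,0],-0.5],[[0,0,-0.05],[0,0,0],-0.5],[[0,0,0],[0,0,0],-0.5],[[0,0,0],[0,0,0],-0.5]]'
```

```text
time: 13.73
tool_pos: [530.0, -206.2, 69.0]
tcp_rot: [-3.14, -0.004, -0.994]
contact_force: [3.2, -4.5, 4.8]
grip_width: 48.6
finger_force: 30.0
```

```bash
python3 -m pendant '[[[0.02,-0.03,0],[0,0,0],-0.5],[[0,0,0],[0,0,0],-0.5],[[0,0,-0.05],[0,0,0],-0.5],[[0,0,-0.05],[0,0,0],-0.5],[[0,0,-0.03],[0,0,0],-0.5],[[0,0,-0.02],[0,0,0],-0.5],[[0,0,0],[0,0,0],-0.5],[[0,0,0],[0,0,0],-0.5],[[0,0,0],[0,0,0],-0.5],[[0,0,0],[0,0,0],-0.5]]'
```

```text
time: 14.57
tool_pos: [529.8, -206.5, 63.5]
tcp_rot: [-3.141, -0.002, -0.994]
contact_force: [3.2, -5.6, 0.4]
grip_width: 48.7
finger_force: 30.0
```

```bash
python3 -m pendant '[[[0.02,-0.03,0],[0,0,0],-0.5],[[0,0,0],[0,0,0],-0.5],[[0,0,0],[0,0,0],0.1],[[0,0,0],[0,0,0],0.15],[[0,0,0],[0,0,0],0.2],[[0,0,0],[0,0,0],0.3],[[0,0,0],[0,0,0],0.3],[[0,0,0],[0,0,0],0.3],[[0,0,0.5],[0,0,0],0.3],[[0,0,0.5],[0,0,0],0.3]]'
python3 - <<'E'
from m import *
b=cv2.resize(bot.capture("side")[215:295,275:355],(400,400),interpolation=cv2.INTER_CUBIC)
cv2.imwrite("pics/crop5.png",b)
E
```

```text
time: 15.4
tool_pos: [529.0, -206.2, 92.9]
tcp_rot: [3.14, 0.003, -0.994]
contact_force: [-0.9, 0.0, 0.5]
grip_width: 59.7
finger_force: 0.0
```

View pics/crop5.png

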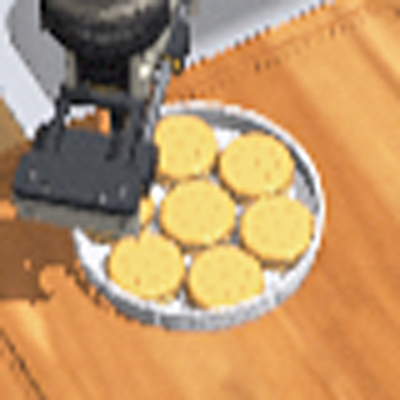

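The last biscuit shows behind the finger at about (147,210), apparently down in the tin. Next I close the fingers and press lightly.

```bash
python3 -m pendant '[[[0,0,0],[0,0,0],-1],[[0,0,0],[0,0,0],-1],[[0,0,0],[0,0,0],-1],[[0,0,0],[0,0,0],-1],[[0,0,0],[0,0,0],-1],[[0,0,-0.2],[0,0,0],-1],[[0,0,-0.2],[0,0,0],-1],[[0,0,-0.15],[0,0,0],-1],[[0,0,-0.1],[0,0,0],-1],[[0,0,0],[0,0,0],-1]]';python3 -m pendant '[[[0,0,-0.05],[0,0,0],-1],[[0,0,-0.05],[0,0,0],-1],[[0,0,-0.05],[0,0,0],-1],[[0,0,-0.05],[0,0,0],-1],[[0,0,-0.05],[0,0,0],-1],[[0,0,-0.05],[0,0,0],-1],[[0,0,-0.05],[0,0,0],-1],[[0,0,0],[0,0,0],-1],[[0,0,0],[0,0,0],-1],[[0,0,0],[0,0,0],-1]]'
```

```text
time: 16.28
tool_pos: [529.1, -206.4, 72.8]
tcp_rot: [3.141, 0.002, -0.994]
contact_force: [-0.4, -0.4, -0.4]
grip_width: 0.9
finger_force: 0.0
time: 17.12
tool_pos: [529.7, -206.7, 63.5]
tcp_rot: [3.142, -0.0, -0.994]
contact_force: [-0.6, -1.3, -0.3]
grip_width: 0.6
finger_force: 0.0
```

No contact down to 63.5, so it lies low. Pressing about 3 mm further, then lifting away.

```bash
python3 -m pendant '[[[0,0,-0.03],[0,0,0],-1],[[0,0,-0.03],[0,0,0],-1],[[0,0,-0.03],[0,0,0],-1],[[0,0,-0.02],[0,0,0],-1],[[0,0,0],[0,0,0],-1],[[0,0,0],[0,0,0],-1],[[0,0,0],[0,0,0],-1],[[0,0,0],[0,0,0],-1],[[0,0,0],[0,0,0],-1],[[0,0,0],[0,0,0],-1]]'
```

```text
time: 17.95
tool_pos: [530.1, -206.9, 62.6]
tcp_rot: [-3.141, -0.002, -0.994]
contact_force: [-5.4, 1.8, 19.6]
grip_width: 0.6
finger_force: 9.4
```

```bash
python3 -m pendant '[[[0,0,0.5],[0,0,0],-1],[[0,0,1],[0,0,0],-1],[[0,0,1],[0,0,0],-1],[[0,0.9,0],[0,0,0],-1],[[0,0.9,0],[0,0,0],-1],[[0,0.9,0],[0,0,0],-1],[[0,0.9,0],[0,0,0],-1],[[0,0.9,0],[0,0,0],-1],[[0,0.9,0],[0,0,0],-1],[[0,0.7,0],[0,0,0],-1]]'
python3 - <<'E'
from m import *
a=cv2.resize(bot.capture("top")[195:290,290:385],(400,400),interpolation=cv2.INTER_CUBIC); b=cv2.resize(bot.capture("side")[215:295,275:355],(400,400),interpolation=cv2.INTER_CUBIC)
cv2.imwrite("pics/crop6.png",np.hstack([a,b]))
E
```

```text
time: 18.78
tool_pos: [529.4, -21.8, 135.2]
tcp_rot: [-3.141, 0.0, -0.994]
contact_force: [0.7, 0.4, -0.6]
grip_width: 0.1
finger_force: 0.0
```

View pics/crop6.png

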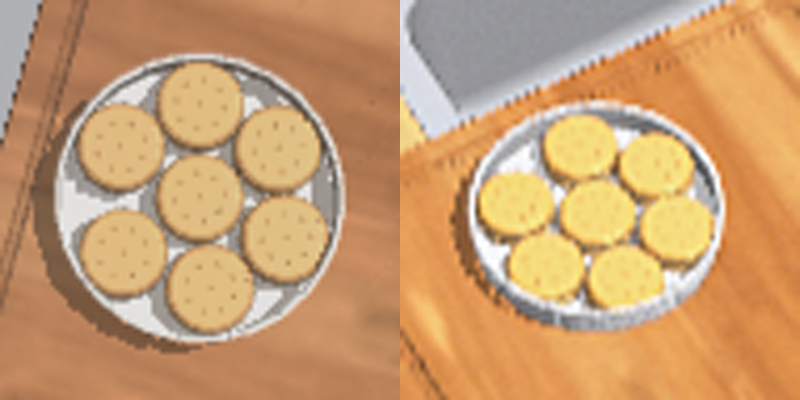

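Both views show all seven flat in one layer, with the last one at (123,253) in the top crop and one in the middle at (200,197). Handing in.

```bash
python3 -c "
from plant import bot
print(bot.close_job())"
```

```text
the job is handed in; nothing more can be done
None
```

I handed the job in at about 19 s with all seven biscuits looking flat in one layer in both camera views; the hand-in returned no verdict, the last press was about 20 N (a bit over the 5–15 N drag range), one earlier landing reached about 35 N against the 100 N crack limit, and the arm never went near the cup or jar.

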